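Pack a machine foot with two slotted packers

ROBOT

A 7-joint arm with a two-finger parallel gripper is mounted at the origin on the work surface. World frame = base frame: x ahead of the robot, y to its left, z up, the work surface at z = 0. Lengths are in m, angles in rad, forces in N, time in s.
With the tool pointing down it reaches from about 0.425 to 0.875 m from the base axis. Payload 9.9 kg.
Tool frame: the origin (TCP) lies at the very end of the fingers, on their centre line; the grasp point (between the pads) lies 19 mm behind it; z points along the fingers, y is the line along which they close (so a half turn about z gives the same grasp; the last joint's range is limited). The gripper opens to 85 mm and grips with 20 to 120 N. Pads are 22 mm wide; open, the fingers measure 114 mm over their backs; the gripper's body (76 mm by 85 mm) begins 54 mm behind the grasp point. The pads swing forward as they close: fully open they stand 13 mm farther back than shut.
Start: joints at [1.206, 0.576, 0.025, 1.437, -0.015, 1.129, -0.057], TCP at [0.187, -0.649, 0.231] pointing down, gripper open.
Joint ranges: [-2.76, 2.76], [-0.34, 2.15], [-1.52, 1.57], [0.19, 2.46], [-1.09, 4.23], [0.17, 1.99], [-2.82, 2.82]. Speed limits (rad/s): [2.22, 2.22, 3.01, 3.01, 3.14, 3.14, 3.14].

INTERFACE

Orientations are given as [roll, pitch, yaw] about the fixed x, y, z axes, in that order (R = Rz(yaw) Ry(pitch) Rx(roll)).
In Python, from workcell import manip gives the robot as it stands.
- The arm moves only by the tool servo_tool, never from a script. Its argument "plan" is a list of rows, each an object with "slide": the shift along the tool's x, y, z in cm, a list of three; "turn": the turn about the tool's z in rad; "grip": the finger opening in cm, from 0 to 8.54. A call has 1 to 12 rows; each row shifts and turns the commanded pose from where the row before left it, along the tool's axes as they then stand; what a row does not reach is not made up. A row lasts 1/12 s, in which the tool goes at most 41.7 mm and 7.16 degrees, less where a joint would pass 70% of its speed; a pose out of reach is approached as far as the arm can. A call with a gripper value outside its range is refused whole. The fingers move at their own pace and stop on an object; the grip force is fixed at half the most. Time passes only in rows, so rows that do not move let the fingers close. It gives the time, the measured TCP pose, the force, the opening and the grip force at its end, in the units of the state.
- manip.observe(): the state, without advancing time (a new reading comes with each control period).
- manip.get_image(name): name is "side" or "top" or "wrist"; returns a dict with "pixels" (400x640x3 uint8, red, green, blue), "camera_matrix" (3x3 intrinsics, pixels), "rvec" (rotation vector, rad) and "tvec" (3), from world to camera coordinates, as OpenCV has them. Camera axes: x right, y down, z forward; pixel columns grow to the right and rows downward; lengths in m; the calibration is good to about 2 mm. A picture is of the moment at which its call begins. There is no depth.
- manip.finish_job(): hands the job in; it is judged then, once.
The state is a dict: "t": time; "joint_pos": joint angles; "dq": joint speeds; "effort": joint torques, N m; "ee_pos": TCP position; "eef_rot": TCP orientation; "contact_force": force on the tool from outside, world axes, zero at the start; "torque": the same for the moment, N m; "gripper_width": finger opening in m; "finger_force": force on a finger pad.
Only numpy, scipy, OpenCV 4.12 (cv2) and the standard library are available. Lean on these libraries where they do the work, as an engineer would, in place of code of your own. Each camera call takes 0.05 s, during which the arm holds its last target. There are 200 camera calls.

TASK

One grey foot stands over the raised pad of the green bed. Choose the two aluminium packers that together fill its gap snugly (about 2 mm of play), and slide them in without forcing, flat, one on the other, slotted end first astride the stud, fully home against the rear wall. Leave the other two packers in their holders and do not disturb the other things on the table.

Things in the scene. Friction and masses are not known exactly. Their poses are not given: they have to be found in the camera images.
- seat (a point): Point on top of the bed's raised steel pad, 36 mm above the table: a packer fully home has its centre straight above it. +x = the horizontal direction in which packers slide into the gap; z up. The pad is 100 x 70 mm: x -35..+65, y -35..+35 mm. The foot whose origin is over this point (within 1 mm in plan) is the one to pack.
- bed: Green machine bed, a fixed slab 30 mm high; its place and yaw vary. Origin on the table under seat, same axes; it spans x -40..+130, y -75..+235 mm, with low bolt heads. One grey foot stands over the pad; the other is parked at y = +160 mm with no pad under it and is not used.
- foot_round: Fixed grey foot, 70 mm wide, from the side a C: a 16 mm plate over a gap, carried by a rear wall; on top a round bearing housing. Origin on the bed top (30 mm above the table), axes as seat. Over the pad its gap is 30 mm high, 36 to 66 mm above the table. Plate top 82 mm, nut to 91 mm; behind x = +60 mm it rises to 142 mm above the table.
- round_mouth (a point): Middle of the gap's mouth of foot_round, at x = -20 mm of that foot, axes the same; the gap runs to +x and is open at both sides too. From here: rear wall (the stop) 86 mm in; an upright stud, 12 mm diameter, in the middle 35 mm in; as a lead-in a lip on the plate slopes up 7 mm from 8 mm inside to 7 mm in front of this point.
- foot_square: Fixed grey foot, 70 mm wide, from the side a C: a 16 mm plate over a gap, carried by a rear wall; on top a square lug with an eye. Origin on the bed top (30 mm above the table), axes as seat. Over the pad its gap is 42 mm high, 36 to 78 mm above the table. Plate top 94 mm, nut to 103 mm; behind x = +60 mm it rises to 170 mm above the table.
- square_mouth (a point): Middle of the gap's mouth of foot_square, at x = -20 mm of that foot, axes the same; the gap runs to +x and is open at both sides too. From here: rear wall (the stop) 86 mm in; an upright stud, 12 mm diameter, in the middle 35 mm in; as a lead-in a lip on the plate slopes up 7 mm from 8 mm inside to 7 mm in front of this point.
- p10_mid (a point): Centre of the aluminium packer 130 x 56 x 10 mm, 151 g (+-25%). x: length, to the slotted end (slot 24 wide, 70 deep; the other 60 mm is solid); y: 10 mm thickness; z: width. At first on its long edge, z up, centre 36 mm above the table, in a fixed plywood holder under its middle: 70 (x) x 40 x 24 mm high, slot 2 mm wider than the packer. Laid flat, y is upright.
- p14_mid (a point): Centre of the aluminium packer 130 x 56 x 14 mm, 212 g (+-25%). x: length, to the slotted end (slot 24 wide, 70 deep; the other 60 mm is solid); y: 14 mm thickness; z: width. At first on its long edge, z up, centre 36 mm above the table, in a fixed plywood holder under its middle: 70 (x) x 44 x 24 mm high, slot 2 mm wider than the packer. Laid flat, y is upright.
- p18_mid (a point): Centre of the aluminium packer 130 x 56 x 18 mm, 272 g (+-25%). x: length, to the slotted end (slot 24 wide, 70 deep; the other 60 mm is solid); y: 18 mm thickness; z: width. At first on its long edge, z up, centre 36 mm above the table, in a fixed plywood holder under its middle: 70 (x) x 48 x 24 mm high, slot 2 mm wider than the packer. Laid flat, y is upright.
- p26_mid (a point): Centre of the aluminium packer 130 x 56 x 26 mm, 393 g (+-25%). x: length, to the slotted end (slot 24 wide, 70 deep; the other 60 mm is solid); y: 26 mm thickness; z: width. At first on its long edge, z up, centre 36 mm above the table, in a fixed plywood holder under its middle: 70 (x) x 56 x 24 mm high, slot 2 mm wider than the packer. Laid flat, y is upright.
- jar_mid (a point): Bystander: centre of a loose upright jar, diameter 60, height 100 mm.
- flange_mid (a point): Bystander: centre of a loose steel flange ring, diameter 90, height 24 mm.
- can_mid (a point): Bystander: centre of a loose upright grey can, diameter 54, height 110 mm.
- bearing_mid (a point): Bystander: centre of a loose bearing ring, diameter 80, height 20 mm.
- disc_mid (a point): Bystander: centre of a loose flat grinding disc, diameter 100, height 8 mm.
- hammer_grip (a point): Bystander: grip of a loose hammer, 280 mm long, lying flat at the back; x points to its head.
- spanner_grip (a point): Bystander: grip of a loose spanner, 200 mm long, lying flat between robot and holders; x points to its jaw.
There are look-alikes about, which are no part of the job. Leave any pink or red look-alike of the part that bears p18_mid alone.

How it is judged:
By the outcome, as a careful person would: the job done as asked, in the order asked, and still so for the second after the job is handed in, with the robot touching nothing.
It also fails if it takes over 72 s, if anything falls off the work surface, if the arm or the gripper's body presses on something with over 40 N, if the wrist force passes 120 N, or if a joint passes its speed limit or range.

## Working session

There is one attempt and no reset: what is moved stays moved. The work goes in short steps, Python scripts to look and compute and a tool call to move; the robot and the scene stay as the last step left them, time stands still between calls to the robot, and variables do not carry over. Pictures are saved under pics/ and viewed, at most 10 in all, crops included, and the job is handed in when it is done.

Besides the shell and the picture viewer there is one more tool, called after "Emit:" by a JSON object that holds its "op" and its "data". servo_tool: Moves the arm, as the interface text tells. Its arguments: {"type":"object","properties":{"plan":{"type":"array"}},"required":["plan"]}

```bash
ls; mkdir -p pics
cat > h.py <<'E'
import numpy as np, cv2, pickle
from workcell import manip
def snap(name,tag):
    im=manip.get_image(name); pickle.dump(im,open(f'pics/{tag}.pkl','wb'))
    cv2.imwrite(f'pics/{tag}.png',im['pixels'][:,:,::-1]); return im
def load(tag): return pickle.load(open(f'pics/{tag}.pkl','rb'))
def RT(im): return cv2.Rodrigues(np.array(im['rvec'],float))[0],np.array(im['tvec'],float).reshape(3)
def ray(im,uv):
    R,t=RT(im); K=np.array(im['camera_matrix']); d=R.T@np.linalg.inv(K)@[uv[0],uv[1],1]; return -R.T@t,d/np.linalg.norm(d)
def atz(im,uv,z):
    c,d=ray(im,uv); return c+d*(z-c[2])/d[2]
def tri(obs):
    A=0;b=0
    for im,uv in obs:
        c,d=ray(im,uv);P=np.eye(3)-np.outer(d,d);A=A+P;b=b+P@c
    return np.linalg.solve(A,b)
def proj(im,p):
    return cv2.projectPoints(np.array(p,float).reshape(-1,3),np.array(im['rvec'],float),np.array(im['tvec'],float),np.array(im['camera_matrix'],float),None)[0].reshape(-1,2)
E
python3 - <<'E'
from h import *
a=snap('top','t0');b=snap('side','s0');c=snap('wrist','w0')
for i in(a,b,c):
    R,t=RT(i);print(-R.T@t,R[2],i['camera_matrix'][0])
print(manip.observe())
E
```

```text
pics
[0.26019996 0.11510884 1.43102866] [ 1.68439544e-01  5.39045327e-04 -9.85711839e-01] [491.93924035   0.         326.17410487]
[ 0.34903873 -1.01282191  0.71278916] [ 0.11353004  0.86347143 -0.491455  ] [468.31157938   0.         313.32529518]
[ 0.25988597 -0.62858096  0.37359351] [-0.28705568 -0.08127942 -0.95445937] [320.66947775   0.         314.14621262]
{'t': 0.15, 'joint_pos': array([ 1.20621671,  0.57633708,  0.02483402,  1.43769264, -0.01498727,
        1.12900098, -0.05647368]), 'dq': array([ 0.00098971, -0.00431375,  0.00207877, -0.00251909, -0.00103204,
        0.00114004,  0.00085073]), 'effort': array([ 2.07735800e-03, -7.66267276e+01,  2.25233540e+00, -2.86185730e+01,
        1.55146059e-02,  9.83956503e-03,  1.27288695e-05]), 'ee_pos': array([ 0.18696888, -0.64824208,  0.23064954]), 'eef_rot': array([-3.14034052e+00,  6.31211825e-05,  2.80856892e-01]), 'contact_force': array([ 0.19561479,  0.60967113, -0.04320139]), 'torque': array([-0.00463012,  0.02854658,  0.02192171]), 'finger_force': 0.0, 'gripper_width': 0.08549979745803478}
```

View pics/t0.png

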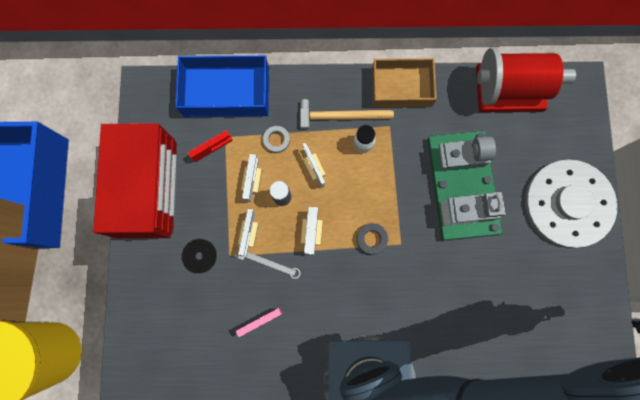

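View pics/s0.png

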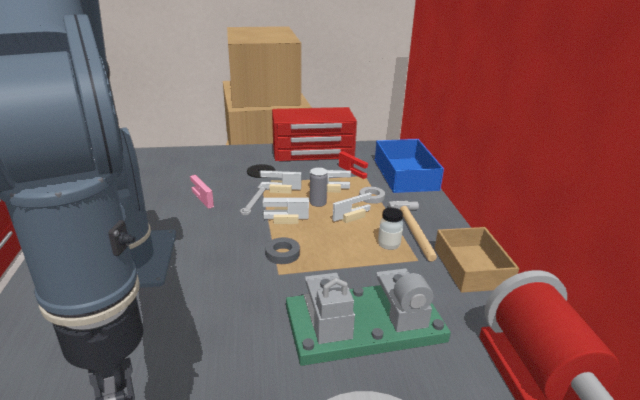

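Top view: the bed is at (465,185), with the square-lug foot at (478,206) and the round foot at (470,150). Four grey packers stand in plywood holders at about (250,176), (314,165), (246,234) and (311,230). Look-alikes are the pink bar at (258,322) and the red bar at (210,146). Next, one composite zoom.

Run:
```python
from h import *
a=cv2.imread('pics/t0.png');b=cv2.imread('pics/s0.png')
z=lambda i,x,y,w,h,W,H:cv2.resize(i[y:y+h,x:x+w],(W,H),interpolation=cv2.INTER_CUBIC)
top=np.hstack([z(a,230,130,110,130,350,300*350//350) if 0 else z(a,230,135,100,125,320,400),z(a,425,125,85,120,480//1,400)[:, :480]])
bot=z(b,240,150,200,50,800,200)
cv2.imwrite('pics/c1.png',np.vstack([top,bot]))
cv2.imwrite('pics/c2.png',z(b,235,160,220,195,676,600))
t=load('t0')
for uv in [(430,135),(487,131),(500,234),(443,239)]: print(atz(t,uv,.03).round(3))
```

```text
[ 0.704 -0.193  0.03 ]
[ 0.714 -0.363  0.03 ]
[ 0.408 -0.38   0.03 ]
[ 0.395 -0.216  0.03 ]
```

View pics/c1.png

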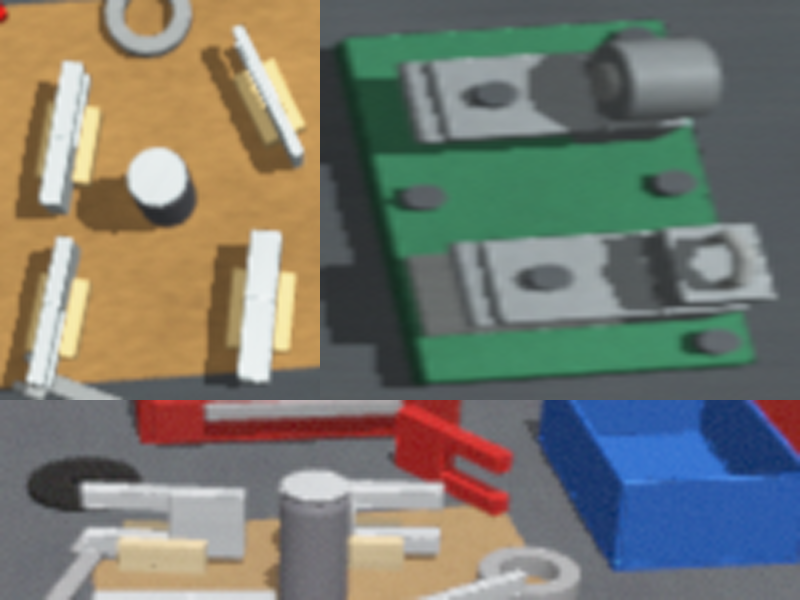

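View pics/c2.png

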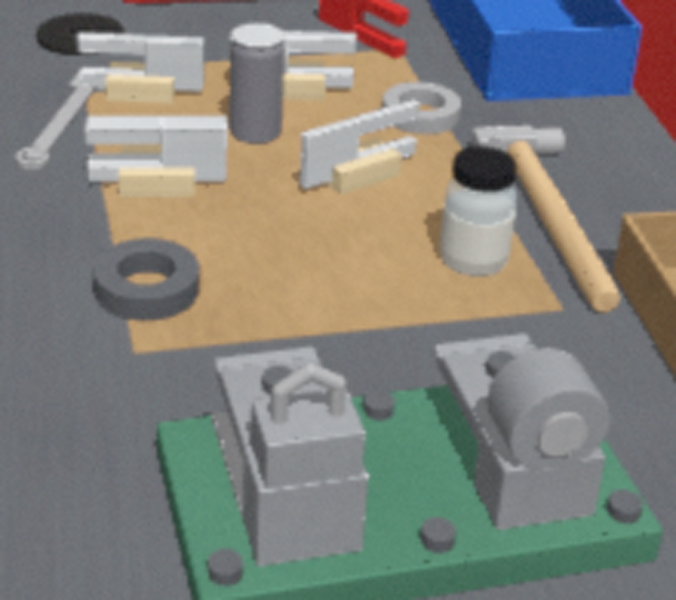

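The pad (grey strip beside the lower foot) lies under the square-lug foot. Its gap is 42 mm, so I need 14 + 26 mm. By thickness in the crop: p26 is bottom right at top-view (311,230), p10 is top right at (314,165), and the two left ones are 14 and 18, still to be told apart. The red forked bar at (210,146) and the pink bar at (258,322) are look-alikes. Now I'll estimate positions and go over for a close look.

Run:
```python
from h import *
t=load('t0')
P=lambda u,v:(230+u/3.2,135+v/3.2)
for n,a,b in [('UL',P(73,63),P(52,208)),('LL',P(66,240),P(38,393)),('BR',P(265,232),P(253,380)),('TR',P(240,30),P(297,162))]:
    A=atz(t,a,.064);B=atz(t,b,.064);print(n,A.round(3),B.round(3),np.linalg.norm(A-B).round(3),((A+B)/2).round(3))
for n,uv,z in [('bear',(372,239),.02),('jar',(365,132),.1),('can',(280,191),.11),('ring',(276,139),.024),('mat',(398,245),0),('mat',(393,127),0),('spanner',(295,272),0)]:print(n,atz(t,uv,z).round(3))
```

```text
UL [0.639 0.325 0.064] [0.507 0.341 0.064] 0.133 [0.573 0.333 0.064]
LL [0.479 0.329 0.064] [0.345 0.351 0.064] 0.136 [0.412 0.34  0.064]
BR [0.484 0.154 0.064] [0.354 0.165 0.064] 0.13 [0.419 0.159 0.064]
TR [0.668 0.175 0.064] [0.547 0.125 0.064] 0.132 [0.607 0.15  0.064]
bear [ 0.398 -0.015  0.02 ]
jar [0.692 0.005 0.1  ]
can [0.523 0.242 0.11 ]
ring [0.698 0.263 0.024]
mat [ 0.382 -0.092  0.   ]
mat [ 0.739 -0.089  0.   ]
spanner [0.307 0.208 0.   ]
```

Emit:
{"op": "servo_tool", "data": {"plan": [{"slide": [0, 0, -4], "turn": 0.122, "grip": 8.5}, {"slide": [0, 0, -4], "turn": 0.122, "grip": 8.5}, {"slide": [0, 0, -2], "turn": 0.122, "grip": 8.5}, {"slide": [2.5, -3.1, 0], "turn": 0, "grip": 8.5}, {"slide": [2.5, -3.1, 0], "turn": 0, "grip": 8.5}, {"slide": [2.5, -3.1, 0], "turn": 0, "grip": 8.5}, {"slide": [2.5, -3.1, 0], "turn": 0, "grip": 8.5}, {"slide": [2.5, -3.1, 0], "turn": 0, "grip": 8.5}, {"slide": [2.5, -3.1, 0], "turn": 0, "grip": 8.5}, {"slide": [2.5, -3.1, 0], "turn": 0, "grip": 8.5}, {"slide": [2.5, -3.1, 0], "turn": 0, "grip": 8.5}, {"slide": [2.5, -3.1, 0], "turn": 0, "grip": 8.5}]}}

```text
t: 1.15
ee_pos: [0.4359, -0.388, 0.3313]
eef_rot: [-3.141, 0.0, -0.085]
contact_force: [-0.4, -0.5, -0.3]
gripper_width: 0.085
finger_force: 0.0
```

```bash
python3 -c "
from h import *
snap('wrist','w1')"
```

Emit:
{"op": "servo_tool", "data": {"plan": [{"slide": [0, -3.9, 0], "turn": 0, "grip": 8.5}, {"slide": [0, -3.9, 0], "turn": 0, "grip": 8.5}, {"slide": [0, -3.9, 0], "turn": 0, "grip": 8.5}, {"slide": [0, -3.9, 0], "turn": 0, "grip": 8.5}, {"slide": [0, -3.9, 0], "turn": 0, "grip": 8.5}, {"slide": [0, -3.9, 0], "turn": 0, "grip": 8.5}, {"slide": [0, -3.9, 0], "turn": 0, "grip": 8.5}, {"slide": [-0.5, -3.9, 0], "turn": 0, "grip": 8.5}, {"slide": [-0.5, -3.9, 0], "turn": 0, "grip": 8.5}, {"slide": [-0.5, -3.9, 0], "turn": 0, "grip": 8.5}, {"slide": [-0.5, -3.9, 0], "turn": 0, "grip": 8.5}, {"slide": [-0.5, -3.9, 0], "turn": 0, "grip": 8.5}]}}

```text
t: 2.2
ee_pos: [0.4493, 0.0803, 0.3314]
eef_rot: [3.142, -0.0, -0.085]
contact_force: [1.7, 0.3, -0.8]
gripper_width: 0.085
finger_force: 0.0
```

Emit:
{"op": "servo_tool", "data": {"plan": [{"slide": [0, -3.9, 0], "turn": 0, "grip": 8.5}, {"slide": [0, -3.9, 0], "turn": 0, "grip": 8.5}, {"slide": [0, -3.9, 0], "turn": 0, "grip": 8.5}, {"slide": [0, 0, 0], "turn": 0, "grip": 8.5}]}}

```text
t: 2.53
ee_pos: [0.4589, 0.2034, 0.3311]
eef_rot: [-3.137, 0.001, -0.076]
contact_force: [-0.9, -0.1, -0.2]
gripper_width: 0.0847
finger_force: 0.0
```

```bash
python3 -c "
from h import *
w=snap('wrist','w2')
for p in [(.412,.34,.064),(.419,.159,.064),(.573,.333,.064)]: print(proj(w,p))
i=cv2.imread('pics/w1.png');j=cv2.imread('pics/w2.png')
cv2.imwrite('pics/w12.png',np.vstack([cv2.resize(j,(640,400))[:, :],]))
"
```

```text
[[215.37414679 200.66941894]]
[[349.63841548 186.07037968]]
[[198.68637367  72.51843616]]
```

View pics/w2.png

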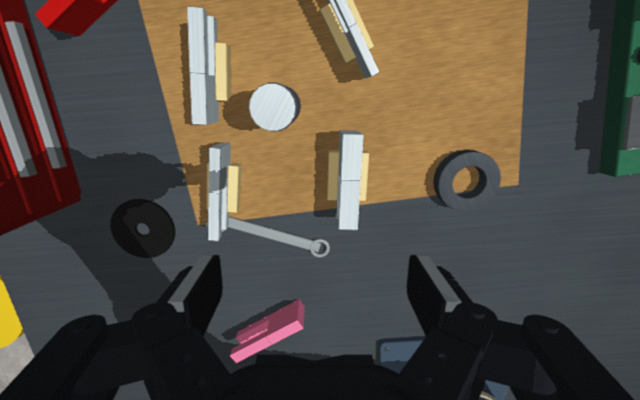

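Wrist view: p26 at (350,180), lower-left packer at (215,192), upper-left at (200,66), p10 at (353,38), and the pink look-alike at (268,330). The lower-left one looks thinner than the upper-left. I'll check with a close crop.

Run:
```python
from h import *
i=cv2.imread('pics/w2.png')
z=lambda x,y,w,h:cv2.resize(i[y:y+h,x:x+w],(260,580),interpolation=cv2.INTER_CUBIC)
cv2.imwrite('pics/c3.png',np.hstack([z(180,1,56,125),z(190,128,56,125),z(322,120,56,125)]))
```

```text
(no output)
```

View pics/c3.png

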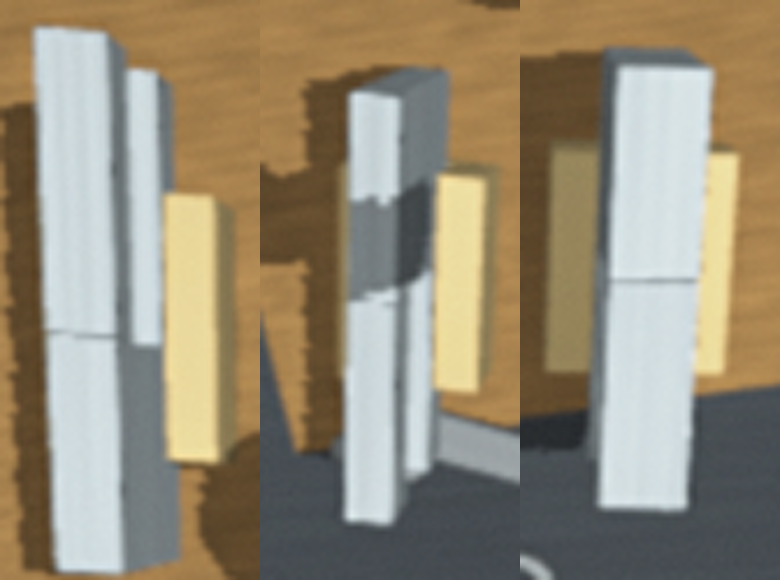

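Run:
```python
from h import *
w=load('w2');t=load('t0')
L=lambda u,v:(190+(u-260)/4.643,128+v/4.64); B=lambda u,v:(322+(u-520)/4.643,120+v/4.64)
P=lambda u,v:(230+u/3.2,135+v/3.2)
for n,c,te in [('p14',[L(350,92),L(402,97),L(345,522),L(393,522)],[P(66,240),P(38,393)]),('p26',[B(615,65),B(713,68),B(600,508),B(690,508)],[P(265,232),P(253,380)])]:
    c=np.array(c)-.5; X=np.array([atz(w,q,.064) for q in c])
    f=(X[0]+X[1])/2; n_=(X[2]+X[3])/2; d=f-n_
    print(n,X.round(4).tolist(),'len',np.linalg.norm(d).round(4),'thick',np.linalg.norm(X[0]-X[1]).round(4),np.linalg.norm(X[2]-X[3]).round(4),'mid',((f+n_)/2).round(4),'yaw',np.arctan2(d[1],d[0]).round(4))
    for k in (0,1):
        print(' tri',tri([(w,(c[2*k]+c[2*k+1])/2),(t,np.array(te[k])-.5)]).round(4))
print(manip.observe()['ee_pos'],manip.observe()['eef_rot'])
```

```text
p14 [[0.4836, 0.3363, 0.064], [0.4812, 0.3222, 0.064], [0.3554, 0.3603, 0.064], [0.3544, 0.3458, 0.064]] len 0.1297 thick 0.0143 0.0145 mid [0.4187 0.3411 0.064 ] yaw -0.1843
 tri [0.4813 0.3315 0.0565]
 tri [0.3479 0.3565 0.0494]
p26 [[0.4884, 0.1658, 0.064], [0.4856, 0.1393, 0.064], [0.3587, 0.1766, 0.064], [0.3567, 0.1499, 0.064]] len 0.1297 thick 0.0266 0.0268 mid [0.4223 0.1579 0.064 ] yaw -0.083
 tri [0.4862 0.1537 0.063 ]
 tri [0.3562 0.1645 0.0613]
[0.45916533 0.19930006 0.33084676] [-3.14013774e+00  1.19946894e-03 -7.84483596e-02]
```

p14 is lower left and p26 bottom right: the thicknesses measure 14.4 and 26.7 mm, lengths 129.7 mm. Both slots face the robot. I'll take p26 first.

Emit:
{"op": "servo_tool", "data": {"plan": [{"slide": [-0.4, 0.73, 3.8], "turn": 0, "grip": 8.5}, {"slide": [-0.4, 0.73, 3.8], "turn": 0, "grip": 8.5}, {"slide": [-0.4, 0.73, 3.8], "turn": 0, "grip": 8.5}, {"slide": [-0.4, 0.73, 3.8], "turn": 0, "grip": 8.5}, {"slide": [-0.4, 0.73, 3.8], "turn": 0, "grip": 8.5}, {"slide": [-0.4, 0.73, 3.0], "turn": 0, "grip": 8.5}, {"slide": [0, 0, 0], "turn": 0, "grip": 8.5}, {"slide": [0, 0, 0], "turn": 0, "grip": 8.5}]}}

```text
t: 3.25
ee_pos: [0.4317, 0.1524, 0.111]
eef_rot: [3.14, 0.003, -0.086]
contact_force: [-0.1, 0.8, 0.7]
gripper_width: 0.0848
finger_force: 0.0
```

```bash
cat > d.py <<'E'
# usage: d.py X Y Z YAW -> slide in tool axes (cm), turn
import sys; from h import *
s=manip.observe(); p=s['ee_pos']; y=s['eef_rot'][2]; X,Y,Z,W=map(float,sys.argv[1:])
d=np.array([X,Y,Z])-p; c,n=np.cos(y),np.sin(y)
print('now',p.round(4),round(y,4),'slide',(100*np.array([c*d[0]+n*d[1],n*d[0]-c*d[1],-d[2]])).round(2),'turn',round(y-W,3),'F',s['contact_force'].round(1),'w',round(s['gripper_width'],4),'ff',round(s['finger_force'],1),'t',s['t'],'q7',s['joint_pos'][6].round(2))
E
python3 d.py .4313 .1572 .036 -.083
```

```text
now [0.4317 0.1524 0.111 ] -0.0864 slide [-0.08 -0.48  7.5 ] turn -0.003 F [-0.1  0.8  0.7] w 0.0848 ff 0.0 t 3.25 q7 -2.29
```

Emit:
{"op": "servo_tool", "data": {"plan": [{"slide": [0, -0.5, 3], "turn": 0, "grip": 8.5}, {"slide": [0, 0, 3], "turn": 0, "grip": 8.5}, {"slide": [0, 0, 1.5], "turn": 0, "grip": 8.5}, {"slide": [0, 0, 0], "turn": 0, "grip": 2}, {"slide": [0, 0, 0], "turn": 0, "grip": 2}, {"slide": [0, 0, 0], "turn": 0, "grip": 2}, {"slide": [0, 0, 0], "turn": 0, "grip": 2}, {"slide": [0, 0, 0], "turn": 0, "grip": 2}, {"slide": [0, 0, 0], "turn": 0, "grip": 2}, {"slide": [0, 0, 0], "turn": 0, "grip": 2}, {"slide": [0, 0, 0], "turn": 0, "grip": 2}]}}

```text
t: 4.17
ee_pos: [0.4337, 0.1588, 0.0379]
eef_rot: [-3.141, -0.003, -0.086]
contact_force: [-1.9, -1.1, 13.4]
gripper_width: 0.0255
finger_force: 58.3
```

Emit:
{"op": "servo_tool", "data": {"plan": [{"slide": [0, 0, -2], "turn": 0, "grip": 2}, {"slide": [0, 0, -3.5], "turn": 0, "grip": 2}, {"slide": [0, 0, -3.5], "turn": 0, "grip": 2}, {"slide": [2, 3.4, 0], "turn": 0, "grip": 2}, {"slide": [2, 3.4, 0], "turn": 0, "grip": 2}, {"slide": [2, 3.4, 0], "turn": 0, "grip": 2}, {"slide": [2, 3.4, 0], "turn": 0, "grip": 2}, {"slide": [2, 3.4, 0], "turn": 0, "grip": 2}, {"slide": [0, 0, 0], "turn": -0.12, "grip": 2}, {"slide": [0, 0, 0], "turn": -0.12, "grip": 2}, {"slide": [0, 0, 0], "turn": -0.12, "grip": 2}, {"slide": [0, 0, 0], "turn": -0.12, "grip": 2}]}}

```text
t: 5.17
ee_pos: [0.5176, -0.0198, 0.1268]
eef_rot: [3.141, 0.0, 0.4]
contact_force: [-0.6, 0.7, -4.1]
gripper_width: 0.025
finger_force: 61.0
```

Emit:
{"op": "servo_tool", "data": {"plan": [{"slide": [0, 0, 0], "turn": -0.12, "grip": 2}, {"slide": [0, 0, 0], "turn": -0.12, "grip": 2}, {"slide": [0, 0, 0], "turn": -0.12, "grip": 2}, {"slide": [0, 0, 0], "turn": -0.12, "grip": 2}, {"slide": [0, 0, 0], "turn": -0.12, "grip": 2}, {"slide": [0, 0, 0], "turn": -0.12, "grip": 2}, {"slide": [0, 0, 2], "turn": -0.12, "grip": 2}, {"slide": [0, 0, 2], "turn": -0.12, "grip": 2}, {"slide": [0, 0, 2], "turn": -0.12, "grip": 2}, {"slide": [0, 0, 1], "turn": -0.12, "grip": 2}, {"slide": [0, 0, 0.5], "turn": -0.04, "grip": 2}, {"slide": [0, 0, 0], "turn": 0, "grip": 2}]}}

```text
t: 6.17
ee_pos: [0.5172, -0.0197, 0.0507]
eef_rot: [-3.14, 0.0, 1.634]
contact_force: [-0.4, 0.3, -3.7]
gripper_width: 0.0247
finger_force: 60.8
```

```bash
python3 d.py .52 -.02 .029 1.641; python3 -c "
from h import *
snap('wrist','w3'); snap('side','s3')"
```

```text
now [ 0.5172 -0.0197  0.0507] 1.6343 slide [-0.05  0.28  2.17] turn -0.007 F [-0.4  0.3 -3.7] w 0.0247 ff 60.8 t 6.1667 q7 -0.63
```

View pics/s3.png

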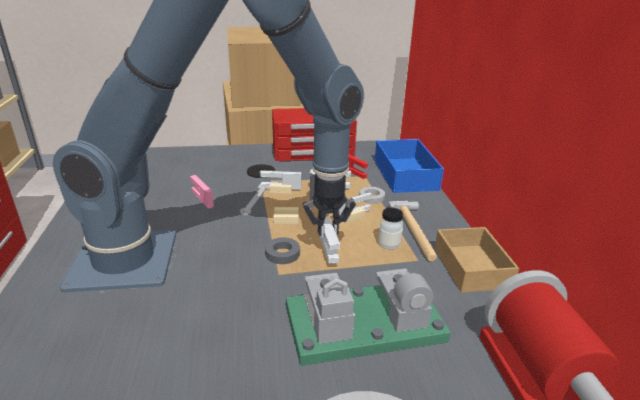

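The packer is held level at about (331,240), with its slotted end toward the bed. Now I'll set it on edge on the mat.

Emit:
{"op": "servo_tool", "data": {"plan": [{"slide": [0, 0, 1.2], "turn": 0, "grip": 2}, {"slide": [0, 0, 0.5], "turn": 0, "grip": 2}, {"slide": [0, 0, 0.3], "turn": 0, "grip": 2}, {"slide": [0, 0, 0.1], "turn": 0, "grip": 2}, {"slide": [0, 0, 0], "turn": 0, "grip": 2}]}}

```text
t: 6.68
ee_pos: [0.5177, -0.0192, 0.0303]
eef_rot: [-3.141, 0.0, 1.635]
contact_force: [-0.1, 0.1, -4.0]
gripper_width: 0.0251
finger_force: 60.9
```

Emit:
{"op": "servo_tool", "data": {"plan": [{"slide": [0, 0, 0.1], "turn": 0, "grip": 2}, {"slide": [0, 0, 0.1], "turn": 0, "grip": 2}, {"slide": [0, 0, 0], "turn": 0, "grip": 2}]}}

```text
t: 6.93
ee_pos: [0.5179, -0.0192, 0.0299]
eef_rot: [3.14, 0.001, 1.635]
contact_force: [-6.6, -0.4, 22.7]
gripper_width: 0.0252
finger_force: 64.1
```

Emit:
{"op": "servo_tool", "data": {"plan": [{"slide": [0, 0, 0], "turn": 0, "grip": 5}, {"slide": [0, 0, 0], "turn": 0, "grip": 8.5}, {"slide": [0, 0, -0.1], "turn": 0, "grip": 8.5}, {"slide": [0, 0, -0.3], "turn": 0, "grip": 8.5}, {"slide": [0, 0, -0.3], "turn": 0, "grip": 8.5}, {"slide": [0, 0, 0], "turn": 0, "grip": 8.5}, {"slide": [0, 1, 0], "turn": 0, "grip": 8.5}, {"slide": [0, 1, 0], "turn": 0, "grip": 8.5}, {"slide": [0, 0.5, 0], "turn": 0, "grip": 8.5}, {"slide": [0, 0.5, 0], "turn": 0, "grip": 8.5}, {"slide": [0, 0.4, 0], "turn": 0, "grip": 8.5}, {"slide": [0, 0.4, 0], "turn": 0, "grip": 8.5}]}}

```text
t: 7.93
ee_pos: [0.5555, -0.0168, 0.0352]
eef_rot: [-3.141, 0.0, 1.635]
contact_force: [-0.9, 0.1, 1.9]
gripper_width: 0.0851
finger_force: 0.6
```

Emit:
{"op": "servo_tool", "data": {"plan": [{"slide": [0, 0.4, 0], "turn": 0, "grip": 8.5}, {"slide": [0, 0.4, 0], "turn": 0, "grip": 8.5}, {"slide": [0, 0.4, 0], "turn": 0, "grip": 8.5}, {"slide": [0, 0.4, 0], "turn": 0, "grip": 8.5}]}}

```text
t: 8.27
ee_pos: [0.5722, -0.0157, 0.0353]
eef_rot: [3.141, -0.0, 1.635]
contact_force: [0.3, -0.4, -0.6]
gripper_width: 0.0852
finger_force: 0.0
```

```bash
python3 -c "
from h import *
w=snap('wrist','w4');i=cv2.imread('pics/w4.png');s=snap('side','s4');
j=cv2.resize(cv2.imread('pics/s4.png')[190:290,260:420],(640,400),interpolation=cv2.INTER_CUBIC)
cv2.imwrite('pics/c4.png',np.vstack([cv2.resize(i,(480,300)),cv2.resize(j,(480,300))]))
print(manip.observe()['ee_pos'])"
```

```text
[ 0.57256387 -0.01563001  0.03532974]
```

View pics/c4.png

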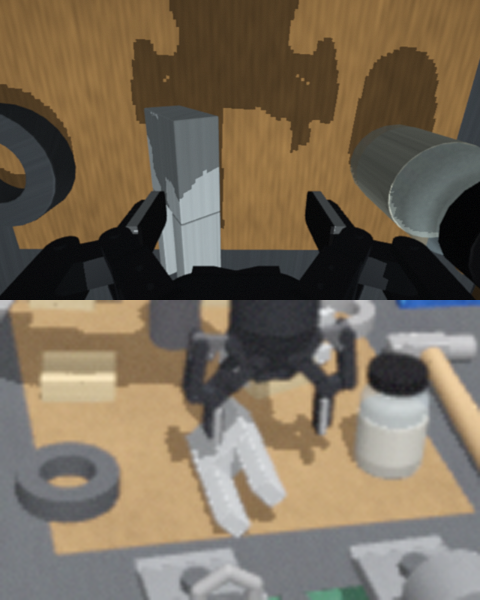

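It looks part-way over (the side view shows it tilted). I'll push a little further.

Emit:
{"op": "servo_tool", "data": {"plan": [{"slide": [0, 0.4, 0], "turn": 0, "grip": 8.5}, {"slide": [0, 0.4, 0], "turn": 0, "grip": 8.5}, {"slide": [0, 0.4, 0], "turn": 0, "grip": 8.5}, {"slide": [0, 0, 0], "turn": 0, "grip": 8.5}, {"slide": [0, 0, 0], "turn": 0, "grip": 8.5}, {"slide": [0, 0, -4], "turn": 0, "grip": 8.5}, {"slide": [0, 0, -4], "turn": 0, "grip": 8.5}, {"slide": [0, 0, -4], "turn": 0, "grip": 8.5}, {"slide": [0, 0, 0], "turn": 0, "grip": 8.5}]}}

```text
t: 9.12
ee_pos: [0.5869, -0.0136, 0.1625]
eef_rot: [3.132, -0.0, 1.635]
contact_force: [1.2, 0.8, -0.2]
gripper_width: 0.0849
finger_force: 0.0
```

```bash
python3 -c "
from h import *
w=snap('wrist','w5');i=cv2.imread('pics/w5.png');s=snap('side','s5');
j=cv2.resize(cv2.imread('pics/s5.png')[190:290,260:420],(480,300),interpolation=cv2.INTER_CUBIC)
cv2.imwrite('pics/c5.png',np.hstack([np.vstack([i[:300,:],]), ]) if 0 else np.vstack([cv2.resize(i[:240],(800,300)),cv2.copyMakeBorder(j,0,0,0,320,0)]))
print(manip.observe()['ee_pos'])"
```

```text
[ 0.58438948 -0.01504684  0.15702745]
```

View pics/c5.png

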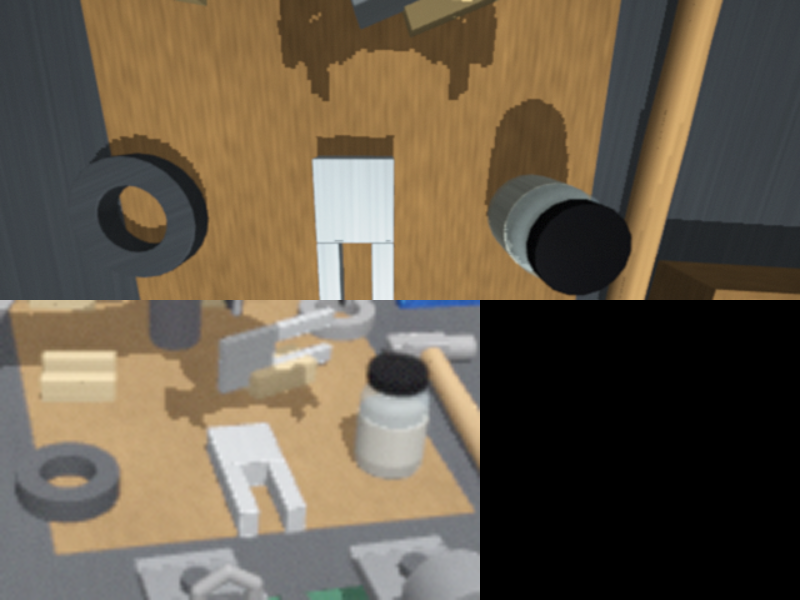

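The packer lies flat at wrist (283,160), slot toward the bed, clear of the jar and ring. Next: fit its pose and the bed's pose numerically.

```bash
cat > fit.py <<'E'
from h import *
from scipy.optimize import minimize
def bed(tags):
    data=[]
    for g in tags:
        im=load(g);hsv=cv2.cvtColor(im['pixels'],cv2.COLOR_RGB2HSV)
        m=cv2.inRange(hsv,(60,80,25),(90,255,255))
        n,l,s,_=cv2.connectedComponentsWithStats(m); big=np.isin(l,[k for k in range(1,n) if s[k,4]>60])
        data.append((im,big))
    def cost(p):
        x,y,a=p[0]/100,p[1]/100,p[2]/10; c=0
        for im,m in data:
            P=[(x+np.cos(a)*u-np.sin(a)*v,y+np.sin(a)*u+np.cos(a)*v,z) for u in(-.04,.13) for v in(-.075,.235) for z in(0,.03)]
            h=cv2.convexHull((proj(im,P)*16).round().astype(np.int32)); k=np.zeros(m.shape,np.uint8); cv2.fillConvexPoly(k,h,255,cv2.LINE_AA,4); k=k/255.
            c+=(m*(1-k)).sum()+(~m*k).sum()
        return c
    b=None
    for s in range(3):
        r=minimize(cost,[47.3,-25,-15],method='Nelder-Mead',options=dict(initial_simplex=np.array([[47.3,-25,-15]]*4)+np.vstack([np.zeros(3),np.eye(3)*(1,-1,.5)[s]])))
        if b is None or r.fun<b.fun:b=r
    return b.x/[100,100,10],b.fun,[int(m.sum()) for _,m in data]
if __name__=='__main__':
    for t in (['t0'],['s0'],['w1'],['t0','s0']): print(t,bed(t))
    w=load('w5')
    for q in [(251,126.4),(314.5,126.4),(254.5,193.5),(314.5,193.5)]: print(atz(w,q,.026).round(4))
    px=w['pixels'].astype(int); m=((px.min(2)>150)&(px.max(2)-px.min(2)<45)).astype(np.uint8)
    n,l,s,c=cv2.connectedComponentsWithStats(m)
    for k in range(1,n):
        if s[k,4]>300: print(s[k],c[k].round())
E
python3 fit.py
```

```text
['t0'] (array([ 0.47197644, -0.24993902, -1.47060928]), np.float64(3359.117647058823), [3271])
['s0'] (array([ 0.47431142, -0.24730055, -1.47944928]), np.float64(5207.400000000001), [5150])
['w1'] (array([ 0.47441908, -0.25219992, -1.48581391]), np.float64(11117.050980392156), [13340])
['t0', 's0'] (array([ 0.47261279, -0.24789436, -1.47628174]), np.float64(8576.38431372549), [3271, 5150])
[0.5308 0.0343 0.026 ]
[0.5848 0.0378 0.026 ]
[ 0.5343 -0.0253  0.026 ]
[ 0.5887 -0.0219  0.026 ]
[ 250  127   65  136 6619] [283. 184.]
```

```bash
python3 d.py .5595 .008 .05 1.634
```

```text
now [ 0.5844 -0.015   0.157 ] 1.6344 slide [ 2.46 -2.34 10.7 ] turn 0.0 F [ 0.2  0.2 -0.3] w 0.0851 ff 0.0 t 9.2167 q7 -0.46
```

Emit:
{"op": "servo_tool", "data": {"plan": [{"slide": [1.2, -1.2, 2], "turn": 0, "grip": 8.5}, {"slide": [1.26, -1.14, 3], "turn": 0, "grip": 8.5}, {"slide": [0, 0, 3], "turn": 0, "grip": 8.5}, {"slide": [0, 0, 2.7], "turn": 0, "grip": 8.5}, {"slide": [0, 0, 2], "turn": 0, "grip": 8.5}, {"slide": [0, 0, 1.5], "turn": 0, "grip": 8.5}, {"slide": [0, 0, 0], "turn": 0, "grip": 8.5}, {"slide": [0, 0, 0], "turn": 0, "grip": 8.5}]}}

```text
t: 9.88
ee_pos: [0.5574, 0.0081, 0.012]
eef_rot: [-3.138, -0.0, 1.635]
contact_force: [-0.5, 1.0, 0.4]
gripper_width: 0.0851
finger_force: 0.0
```

```bash
python3 d.py .5595 .008 .005 1.634
```

```text
now [0.5574 0.0081 0.012 ] 1.6354 slide [-0.02  0.21  0.7 ] turn 0.001 F [-0.5  1.   0.4] w 0.0851 ff 0.0 t 9.8833 q7 -0.69
```

Emit:
{"op": "servo_tool", "data": {"plan": [{"slide": [0, 0.1, 0.5], "turn": 0, "grip": 8.5}, {"slide": [0, 0, 0.2], "turn": 0, "grip": 7}, {"slide": [0, 0, 0], "turn": 0, "grip": 5}, {"slide": [0, 0, 0], "turn": 0, "grip": 5}, {"slide": [0, 0, 0], "turn": 0, "grip": 5}, {"slide": [0, 0, 0], "turn": 0, "grip": 5}, {"slide": [0, 0, 0], "turn": 0, "grip": 5}]}}

```text
t: 10.47
ee_pos: [0.56, 0.008, 0.0071]
eef_rot: [3.141, 0.0, 1.635]
contact_force: [-1.1, 0.1, 6.8]
gripper_width: 0.0544
finger_force: 64.3
```

Emit:
{"op": "servo_tool", "data": {"plan": [{"slide": [0, 0, -1], "turn": -0.027, "grip": 5}, {"slide": [0, 0, -2.5], "turn": 0, "grip": 5}, {"slide": [0, 0, -3], "turn": 0, "grip": 5}, {"slide": [0, 0, 0], "turn": 0, "grip": 5}]}}

```text
t: 10.8
ee_pos: [0.562, 0.0089, 0.0757]
eef_rot: [3.136, -0.0, 1.662]
contact_force: [1.3, 1.1, -3.6]
gripper_width: 0.0542
finger_force: 65.1
```

```bash
python3 d.py .4597 -.0981 .072 1.6616
```

```text
now [0.562  0.0089 0.0757] 1.6618 slide [ -9.72 -11.16   0.37] turn 0.0 F [ 1.3  1.1 -3.6] w 0.0542 ff 65.1 t 10.8 q7 -0.59
```

Emit:
{"op": "servo_tool", "data": {"plan": [{"slide": [-2.4, -2.8, 0], "turn": 0, "grip": 5}, {"slide": [-2.4, -2.8, 0], "turn": 0, "grip": 5}, {"slide": [-2.4, -2.8, 0], "turn": 0, "grip": 5}, {"slide": [-2.4, -2.8, 0], "turn": 0, "grip": 5}, {"slide": [0, 0, 0], "turn": 0, "grip": 5}, {"slide": [0, 0, 0], "turn": 0, "grip": 5}, {"slide": [0, 0, 0], "turn": 0, "grip": 5}]}}

```text
t: 11.38
ee_pos: [0.4574, -0.0977, 0.0714]
eef_rot: [3.141, -0.0, 1.661]
contact_force: [0.4, 0.5, -4.0]
gripper_width: 0.0545
finger_force: 65.4
```

```bash
python3 d.py .4597 -.0981 .046 1.6616
python3 - <<'E'
from h import *
w=snap('wrist','w6'); s=snap('side','s6'); t=snap('top','t6')
import fit
# packer brightness in top view and side view near the expected place
for g,im in(('t',t),('s',s),('w',w)):
    px=im['pixels'].astype(int); m=((px.min(2)>165)&(px.max(2)-px.min(2)<45)).astype(np.uint8)
    n,l,st,c=cv2.connectedComponentsWithStats(m)
    e=proj(im,[(.4597,-.0981,.08),(.4597+.093*.0+.0093,-.0981-.102,.085)])
    print(g,e.round().tolist(),[(st[k].tolist()) for k in range(1,n) if st[k,4]>40 and np.hypot(*(c[k]-e.mean(0)))<90])
E
```

```text
now [ 0.4574 -0.0977  0.0714] 1.661 slide [-0.06  0.23  2.54] turn -0.001 F [ 0.4  0.5 -4. ] w 0.0545 ff 65.4 t 11.3833 q7 -0.46
t [[403.0, 214.0], [440.0, 210.0]] [[446, 142, 17, 10, 87], [447, 153, 20, 12, 112]]
s [[309.0, 245.0], [318.0, 269.0]] [[249, 171, 43, 34, 414], [328, 170, 23, 7, 144], [328, 181, 22, 7, 84], [333, 187, 52, 33, 554], [381, 222, 22, 24, 419], [297, 235, 57, 70, 1448], [377, 269, 49, 22, 419]]
w [[320.0, 266.0], [319.0, 436.0]] [[252, 233, 126, 104, 11376], [255, 338, 33, 17, 520], [340, 338, 33, 17, 518]]
```

Emit:
{"op": "servo_tool", "data": {"plan": [{"slide": [0, 0.23, 1.2], "turn": 0, "grip": 5}, {"slide": [0, 0, 1.1], "turn": 0, "grip": 5}, {"slide": [-1, 0, 0], "turn": 0, "grip": 5}, {"slide": [-1.5, 0, 0], "turn": 0, "grip": 5}, {"slide": [-1.5, 0, 0], "turn": 0, "grip": 5}, {"slide": [0, 0, 0], "turn": 0, "grip": 5}]}}

```text
t: 12.03
ee_pos: [0.4631, -0.1405, 0.0482]
eef_rot: [-3.141, 0.002, 1.659]
contact_force: [0.6, -0.8, -5.5]
gripper_width: 0.0549
finger_force: 65.4
```

```bash
python3 d.py .4697 -.2076 .048 1.6616
```

```text
now [ 0.4631 -0.1405  0.0482] 1.6593 slide [-6.74  0.06  0.02] turn -0.002 F [ 0.6 -0.8 -5.5] w 0.0549 ff 65.4 t 12.0333 q7 -0.42
```

Emit:
{"op": "servo_tool", "data": {"plan": [{"slide": [-0.8, 0, 0], "turn": 0, "grip": 5}, {"slide": [-0.8, 0, 0], "turn": 0, "grip": 5}, {"slide": [-0.8, 0, 0], "turn": 0, "grip": 5}, {"slide": [-0.8, 0, 0], "turn": 0, "grip": 5}, {"slide": [0, 0, 0], "turn": 0, "grip": 5}]}}

```text
t: 12.45
ee_pos: [0.4658, -0.1713, 0.0482]
eef_rot: [-3.141, 0.001, 1.66]
contact_force: [0.1, -0.3, -3.3]
gripper_width: 0.0547
finger_force: 65.4
```

Emit:
{"op": "servo_tool", "data": {"plan": [{"slide": [-0.8, 0, 0], "turn": 0, "grip": 5}, {"slide": [-0.8, 0, 0], "turn": 0, "grip": 5}, {"slide": [-0.8, 0, 0], "turn": 0, "grip": 5}, {"slide": [-0.8, 0, 0], "turn": 0, "grip": 5}, {"slide": [0, 0, 0], "turn": 0, "grip": 5}]}}

```text
t: 12.87
ee_pos: [0.4686, -0.2033, 0.0481]
eef_rot: [-3.141, 0.001, 1.659]
contact_force: [-0.0, -0.7, -3.2]
gripper_width: 0.0542
finger_force: 65.4
```

```bash
python3 d.py .4697 -.2076 .044 1.6616
```

```text
now [ 0.4686 -0.2033  0.0481] 1.6594 slide [-0.44  0.07  0.41] turn -0.002 F [-0.  -0.7 -3.2] w 0.0542 ff 65.4 t 12.8667 q7 -0.28
```

Emit:
{"op": "servo_tool", "data": {"plan": [{"slide": [-0.2, 0, 0.2], "turn": 0, "grip": 5}, {"slide": [0, 0, 0.1], "turn": 0, "grip": 5}, {"slide": [0, 0, 0], "turn": 0, "grip": 5}, {"slide": [0, 0, 0], "turn": 0, "grip": 5}]}}

```text
t: 13.2
ee_pos: [0.4688, -0.2025, 0.0452]
eef_rot: [-3.141, -0.0, 1.663]
contact_force: [-0.1, 0.1, -3.6]
gripper_width: 0.0546
finger_force: 65.4
```

Emit:
{"op": "servo_tool", "data": {"plan": [{"slide": [0, 0, 0.1], "turn": 0, "grip": 5}, {"slide": [0, 0, 0.1], "turn": 0, "grip": 5}, {"slide": [0, 0, 0], "turn": 0, "grip": 5}, {"slide": [0, 0, 0], "turn": 0, "grip": 5}]}}

```text
t: 13.53
ee_pos: [0.469, -0.2028, 0.0433]
eef_rot: [3.141, -0.0, 1.662]
contact_force: [0.7, 0.5, -2.9]
gripper_width: 0.0544
finger_force: 65.5
```

Emit:
{"op": "servo_tool", "data": {"plan": [{"slide": [0, 0, 0.1], "turn": 0, "grip": 5}, {"slide": [0, 0, 0.1], "turn": 0, "grip": 5}, {"slide": [0, 0, 0], "turn": 0, "grip": 5}, {"slide": [0, 0, 0], "turn": 0, "grip": 5}]}}

```text
t: 13.87
ee_pos: [0.469, -0.2027, 0.0428]
eef_rot: [3.141, 0.001, 1.662]
contact_force: [-5.5, 2.6, 21.6]
gripper_width: 0.0546
finger_force: 68.4
```

Emit:
{"op": "servo_tool", "data": {"plan": [{"slide": [0, 0, -0.1], "turn": 0, "grip": 6.5}, {"slide": [0, 0, 0], "turn": 0, "grip": 8.5}, {"slide": [0, 0, 0], "turn": 0, "grip": 8.5}, {"slide": [0, 0, 0], "turn": 0, "grip": 8.5}, {"slide": [0, 0, -3], "turn": 0, "grip": 8.5}, {"slide": [0, 0, -3], "turn": 0, "grip": 8.5}, {"slide": [2.8, 0, 0], "turn": 0, "grip": 4}, {"slide": [2.8, 0, 0], "turn": 0, "grip": 0}, {"slide": [0, 0, 0], "turn": 0, "grip": 0}, {"slide": [0, 0, 0], "turn": 0, "grip": 0}, {"slide": [0, 0, 0], "turn": 0, "grip": 0}, {"slide": [0, 0, 0], "turn": 0, "grip": 0}]}}

```text
t: 14.87
ee_pos: [0.4637, -0.1481, 0.102]
eef_rot: [-3.141, 0.0, 1.661]
contact_force: [0.6, -0.3, -0.8]
gripper_width: 0.0118
finger_force: 0.0
```

```bash
python3 d.py .4657 -.1639 .045 1.6616
cat > tail.py <<'E'
import sys; from h import *
# bright packer pixels along bed axis in wrist view: tail position in bed frame
tag,z=sys.argv[1],float(sys.argv[2]); w=snap('wrist',tag); px=w['pixels'].astype(int)
S=np.array([.4735,-.2495]); a=-1.480; xb=np.array([np.cos(a),np.sin(a)]); yb=np.array([-xb[1],xb[0]])
for v in (-.022,-.015,0,.015,.022):
    s=np.arange(-.13,-.02,.001); P=np.array([[*(S+xb*u+yb*v),z] for u in s]); q=proj(w,P).round().astype(int)
    ok=(q[:,0]>=0)&(q[:,0]<640)&(q[:,1]>=0)&(q[:,1]<400)
    print(v,[f'{int(u*1000)}:{px[b,c].mean():.0f}' if k else '-' for u,(c,b),k in zip(s,q,ok)][::4])
E
python3 tail.py w7 .062
```

```text
now [ 0.4637 -0.1481  0.102 ] 1.6608 slide [-1.59  0.06  5.7 ] turn -0.001 F [ 0.6 -0.3 -0.8] w 0.0118 ff 0.0 t 14.8667 q7 -0.3
-0.022 ['-130:98', '-126:94', '-122:82', '-118:80', '-113:96', '-109:96', '-105:95', '-101:81', '-97:53', '-93:56', '-89:55', '-85:112', '-81:19', '-77:19', '-73:20', '-69:22', '-65:87', '-61:20', '-57:20', '-53:22', '-49:22', '-45:17', '-41:20', '-37:19', '-33:19', '-29:20', '-25:20', '-21:19']
-0.015 ['-130:95', '-126:90', '-122:58', '-118:57', '-113:57', '-109:56', '-105:57', '-101:58', '-97:57', '-93:54', '-89:93', '-85:92', '-81:93', '-77:93', '-73:93', '-69:91', '-65:94', '-61:131', '-57:129', '-53:21', '-49:22', '-45:23', '-41:23', '-37:23', '-33:23', '-29:50', '-25:171', '-21:110']
0 ['-130:97', '-126:70', '-122:57', '-118:58', '-113:58', '-109:57', '-105:58', '-101:55', '-97:57', '-93:57', '-89:56', '-85:109', '-81:106', '-77:112', '-73:254', '-69:252', '-65:252', '-61:252', '-57:252', '-53:251', '-49:251', '-45:251', '-41:251', '-37:254', '-33:158', '-29:158', '-25:158', '-21:157']
0.015 ['-130:96', '-126:61', '-122:53', '-118:54', '-113:55', '-109:55', '-105:55', '-101:54', '-97:55', '-93:55', '-89:90', '-85:95', '-81:93', '-77:93', '-73:94', '-69:93', '-65:91', '-61:124', '-57:12', '-53:21', '-49:20', '-45:19', '-41:19', '-37:20', '-33:24', '-29:21', '-25:17', '-21:17']
0.022 ['-130:95', '-126:98', '-122:100', '-118:99', '-113:96', '-109:97', '-105:97', '-101:100', '-97:57', '-93:56', '-89:55', '-85:111', '-81:15', '-77:21', '-73:21', '-69:20', '-65:21', '-61:18', '-57:21', '-53:20', '-49:20', '-45:19', '-41:22', '-37:19', '-33:20', '-29:17', '-25:18', '-21:19']
```

Emit:
{"op": "servo_tool", "data": {"plan": [{"slide": [0, 0, 2.5], "turn": 0, "grip": 0}, {"slide": [0, 0, 2], "turn": 0, "grip": 0}, {"slide": [0, 0, 1], "turn": 0, "grip": 0}, {"slide": [0, 0, 0], "turn": 0, "grip": 0}, {"slide": [-0.6, 0, 0], "turn": 0, "grip": 0}, {"slide": [-0.5, 0, 0], "turn": 0, "grip": 0}, {"slide": [-0.4, 0, 0], "turn": 0, "grip": 0}, {"slide": [-0.3, 0, 0], "turn": 0, "grip": 0}, {"slide": [-0.3, 0, 0], "turn": 0, "grip": 0}, {"slide": [0, 0, 0], "turn": 0, "grip": 0}]}}

```text
t: 15.75
ee_pos: [0.4661, -0.1686, 0.0478]
eef_rot: [3.141, 0.0, 1.661]
contact_force: [0.4, 1.4, -0.0]
gripper_width: 0.0002
finger_force: 0.2
```

Emit:
{"op": "servo_tool", "data": {"plan": [{"slide": [-0.2, 0, 0], "turn": 0, "grip": 0}, {"slide": [-0.2, 0, 0], "turn": 0, "grip": 0}, {"slide": [0, 0, 0], "turn": 0, "grip": 0}]}}

```text
t: 16.0
ee_pos: [0.4663, -0.1721, 0.0475]
eef_rot: [3.141, -0.0, 1.662]
contact_force: [0.1, 3.3, 2.2]
gripper_width: -0.0002
finger_force: 1.6
```

Emit:
{"op": "servo_tool", "data": {"plan": [{"slide": [-0.1, 0, 0], "turn": 0, "grip": 0}, {"slide": [-0.1, 0, 0], "turn": 0, "grip": 0}, {"slide": [0, 0, 0], "turn": 0, "grip": 0}]}}

```text
t: 16.25
ee_pos: [0.4664, -0.174, 0.0474]
eef_rot: [3.141, -0.0, 1.662]
contact_force: [-0.2, 3.5, 3.1]
gripper_width: 0.0003
finger_force: 2.1
```

Emit:
{"op": "servo_tool", "data": {"plan": [{"slide": [-0.1, 0, 0], "turn": 0, "grip": 0}, {"slide": [-0.1, 0, 0], "turn": 0, "grip": 0}, {"slide": [0, 0, 0], "turn": 0, "grip": 0}]}}

```text
t: 16.5
ee_pos: [0.4665, -0.1761, 0.0473]
eef_rot: [3.141, -0.0, 1.662]
contact_force: [0.2, 5.0, 3.9]
gripper_width: -0.0002
finger_force: 2.1
```

Emit:
{"op": "servo_tool", "data": {"plan": [{"slide": [-0.1, 0, 0], "turn": 0, "grip": 0}, {"slide": [-0.1, 0, 0], "turn": 0, "grip": 0}, {"slide": [0, 0, 0], "turn": 0, "grip": 0}]}}

```text
t: 16.75
ee_pos: [0.4665, -0.1762, 0.0473]
eef_rot: [3.141, -0.002, 1.663]
contact_force: [-1.9, 11.1, 6.1]
gripper_width: -0.0002
finger_force: 5.6
```

Emit:
{"op": "servo_tool", "data": {"plan": [{"slide": [-0.1, 0, 0], "turn": 0, "grip": 0}, {"slide": [0, 0, 0], "turn": 0, "grip": 0}]}}

```text
t: 16.92
ee_pos: [0.4665, -0.1762, 0.0473]
eef_rot: [3.141, -0.003, 1.664]
contact_force: [-2.5, 14.6, 7.1]
gripper_width: -0.0001
finger_force: 7.3
```

p26 is home (the force rose with no further travel). Now for p14.

Emit:
{"op": "servo_tool", "data": {"plan": [{"slide": [1.5, 0, 0], "turn": 0, "grip": 0}, {"slide": [0, 0, -3.5], "turn": 0, "grip": 4}, {"slide": [0, 0, -3.9], "turn": 0, "grip": 8.5}, {"slide": [0, 0, -3.9], "turn": 0, "grip": 8.5}, {"slide": [0, 0, -3.9], "turn": 0, "grip": 8.5}, {"slide": [3.9, 0.07, 0], "turn": 0, "grip": 8.5}, {"slide": [3.9, 0.07, 0], "turn": 0, "grip": 8.5}, {"slide": [3.9, 0.07, 0], "turn": 0, "grip": 8.5}, {"slide": [3.9, 0.07, 0], "turn": 0, "grip": 8.5}, {"slide": [3.9, 0.07, 0], "turn": 0, "grip": 8.5}, {"slide": [3.9, 0.07, 0], "turn": 0, "grip": 8.5}, {"slide": [3.9, 0.07, 0], "turn": 0, "grip": 8.5}]}}

```text
t: 17.92
ee_pos: [0.4452, 0.1086, 0.1992]
eef_rot: [-3.142, 0.002, 1.66]
contact_force: [0.7, 0.4, -0.0]
gripper_width: 0.0852
finger_force: 0.0
```

Emit:
{"op": "servo_tool", "data": {"plan": [{"slide": [3.9, 0.07, 0], "turn": 0, "grip": 8.5}, {"slide": [3.9, 0.07, 0], "turn": 0, "grip": 8.5}, {"slide": [3.9, 0.07, 0], "turn": 0, "grip": 8.5}, {"slide": [3.9, 0.07, 0], "turn": 0, "grip": 8.5}, {"slide": [3.9, 0.07, 0], "turn": 0, "grip": 8.5}, {"slide": [3.9, 0.07, 0], "turn": 0, "grip": 8.5}, {"slide": [0, 0, 0], "turn": 0.12, "grip": 8.5}, {"slide": [0, 0, 0], "turn": 0.12, "grip": 8.5}, {"slide": [0, 0, 0], "turn": 0.12, "grip": 8.5}, {"slide": [0, 0, 0], "turn": 0.12, "grip": 8.5}, {"slide": [0, 0, 0], "turn": 0.12, "grip": 8.5}, {"slide": [0, 0, 0], "turn": 0.12, "grip": 8.5}]}}

```text
t: 18.92
ee_pos: [0.429, 0.3405, 0.199]
eef_rot: [3.14, 0.001, 0.935]
contact_force: [-0.6, 0.1, -0.5]
gripper_width: 0.0853
finger_force: 0.0
```

Emit:
{"op": "servo_tool", "data": {"plan": [{"slide": [0, 0, 0], "turn": 0.12, "grip": 8.5}, {"slide": [0, 0, 0], "turn": 0.12, "grip": 8.5}, {"slide": [0, 0, 0], "turn": 0.12, "grip": 8.5}, {"slide": [0, 0, 0], "turn": 0.12, "grip": 8.5}, {"slide": [0, 0, 0], "turn": 0.12, "grip": 8.5}, {"slide": [0, 0, 0], "turn": 0.12, "grip": 8.5}, {"slide": [0, 0, 0], "turn": 0.12, "grip": 8.5}, {"slide": [0, 0, 0], "turn": 0.12, "grip": 8.5}, {"slide": [0, 0, 0], "turn": 0.12, "grip": 8.5}, {"slide": [0, 0, 0], "turn": 0, "grip": 8.5}, {"slide": [0, 0, 0], "turn": 0, "grip": 8.5}]}}

```text
t: 19.83
ee_pos: [0.4287, 0.341, 0.1992]
eef_rot: [3.141, -0.001, -0.135]
contact_force: [-1.2, -0.2, 0.2]
gripper_width: 0.085
finger_force: 0.0
```

```bash
python3 d.py .4275 .3395 .036 -.184; python3 -c "
from h import *
w=snap('wrist','w8'); print(proj(w,[(.4275,.3395,.064),(.4187,.3411,.064),(.482,.329,.064)]))
px=w['pixels'].astype(int); m=((px.min(2)>165)&(px.max(2)-px.min(2)<45)).astype(np.uint8)
n,l,st,c=cv2.connectedComponentsWithStats(m)
for k in range(1,n):
  if st[k,4]>150: print(st[k],c[k].round())
"
```

```text
now [0.4287 0.341  0.1992] -0.1351 slide [-0.09  0.16 16.32] turn 0.049 F [-1.2 -0.2  0.2] w 0.085 ff 0.0 t 19.8333 q7 -2.66
[[314.2144825  187.08015862]
 [313.76480446 196.56866167]
 [317.88580351 124.08700523]]
[ 283    0   25   88 1931] [295.  43.]
[ 400    0   76   82 4857] [437.  40.]
[ 298  124   28  137 2117] [314. 191.]
[347 234  84  24 564] [386. 246.]
```

Emit:
{"op": "servo_tool", "data": {"plan": [{"slide": [-0.1, 0.15, 3], "turn": 0.045, "grip": 8.5}, {"slide": [0, 0, 4], "turn": 0, "grip": 8.5}, {"slide": [0, 0, 4], "turn": 0, "grip": 8.5}, {"slide": [0, 0, 3], "turn": 0, "grip": 8.5}, {"slide": [0, 0, 1.5], "turn": 0, "grip": 8.5}, {"slide": [0, 0, 0.8], "turn": 0, "grip": 8.5}, {"slide": [0, 0, 0], "turn": 0, "grip": 1}, {"slide": [0, 0, 0], "turn": 0, "grip": 1}, {"slide": [0, 0, 0], "turn": 0, "grip": 1}, {"slide": [0, 0, 0], "turn": 0, "grip": 1}, {"slide": [0, 0, 0], "turn": 0, "grip": 1}, {"slide": [0, 0, 0], "turn": 0, "grip": 1}]}}

```text
t: 20.88
ee_pos: [0.4276, 0.3406, 0.0373]
eef_rot: [-3.14, -0.001, -0.183]
contact_force: [-0.5, -0.0, 12.0]
gripper_width: 0.0132
finger_force: 59.2
```

Emit:
{"op": "servo_tool", "data": {"plan": [{"slide": [0, 0, 0], "turn": 0, "grip": 1}, {"slide": [0, 0, 0], "turn": 0, "grip": 1}, {"slide": [0, 0, 0], "turn": 0, "grip": 1}, {"slide": [0, 0, 0], "turn": 0, "grip": 1}]}}

```text
t: 21.22
ee_pos: [0.4276, 0.3405, 0.0373]
eef_rot: [-3.14, -0.001, -0.183]
contact_force: [-1.0, -0.8, 6.8]
gripper_width: 0.013
finger_force: 58.5
```

Emit:
{"op": "servo_tool", "data": {"plan": [{"slide": [0, 0, -2], "turn": 0, "grip": 1}, {"slide": [0, 0, -3.8], "turn": 0, "grip": 1}, {"slide": [0, 0, -3.8], "turn": 0, "grip": 1}, {"slide": [0, 0, -3.8], "turn": 0, "grip": 1}, {"slide": [1.57, 3.38, 0], "turn": 0, "grip": 1}, {"slide": [1.57, 3.38, 0], "turn": 0, "grip": 1}, {"slide": [1.57, 3.38, 0], "turn": 0, "grip": 1}, {"slide": [1.57, 3.38, 0], "turn": 0, "grip": 1}, {"slide": [1.57, 3.38, 0], "turn": 0, "grip": 1}, {"slide": [1.57, 3.38, 0], "turn": 0, "grip": 1}, {"slide": [1.57, 3.38, 0], "turn": 0, "grip": 1}, {"slide": [1.57, 3.38, 0], "turn": 0, "grip": 1}]}}

```text
t: 22.22
ee_pos: [0.5012, 0.0495, 0.1705]
eef_rot: [3.141, -0.0, -0.183]
contact_force: [1.0, 0.1, -3.6]
gripper_width: 0.0131
finger_force: 60.2
```

Emit:
{"op": "servo_tool", "data": {"plan": [{"slide": [1.57, 3.38, 0], "turn": 0, "grip": 1}, {"slide": [1.57, 3.38, 0], "turn": 0, "grip": 1}, {"slide": [0, 0, 0], "turn": -0.12, "grip": 1}, {"slide": [0, 0, 0], "turn": -0.12, "grip": 1}, {"slide": [0, 0, 0], "turn": -0.12, "grip": 1}, {"slide": [0, 0, 0], "turn": -0.12, "grip": 1}, {"slide": [0, 0, 0], "turn": -0.12, "grip": 1}, {"slide": [0, 0, 0], "turn": -0.12, "grip": 1}, {"slide": [0, 0, 0], "turn": -0.12, "grip": 1}, {"slide": [0, 0, 0], "turn": -0.12, "grip": 1}, {"slide": [0, 0, 0], "turn": -0.12, "grip": 1}, {"slide": [0, 0, 0], "turn": -0.12, "grip": 1}]}}

```text
t: 23.22
ee_pos: [0.5196, -0.021, 0.1704]
eef_rot: [-3.142, 0.0, 1.023]
contact_force: [0.1, -0.1, -3.3]
gripper_width: 0.0128
finger_force: 60.2
```

Emit:
{"op": "servo_tool", "data": {"plan": [{"slide": [0, 0, 2], "turn": -0.12, "grip": 1}, {"slide": [0, 0, 3], "turn": -0.12, "grip": 1}, {"slide": [0, 0, 3], "turn": -0.12, "grip": 1}, {"slide": [0, 0, 3], "turn": -0.12, "grip": 1}, {"slide": [0, 0, 1.5], "turn": -0.12, "grip": 1}, {"slide": [0, 0, 0], "turn": -0.04, "grip": 1}, {"slide": [0, 0, 0], "turn": 0, "grip": 1}, {"slide": [0, 0, 0], "turn": 0, "grip": 1}]}}

```text
t: 23.88
ee_pos: [0.5199, -0.0208, 0.0454]
eef_rot: [-3.141, -0.0, 1.655]
contact_force: [-0.1, 0.3, -1.9]
gripper_width: 0.0134
finger_force: 60.2
```

```bash
python3 d.py .52 -.02 .030 1.6616
```

```text
now [ 0.5199 -0.0208  0.0454] 1.6549 slide [0.08 0.01 1.54] turn -0.007 F [-0.1  0.3 -1.9] w 0.0134 ff 60.2 t 23.8833 q7 -0.61
```

Emit:
{"op": "servo_tool", "data": {"plan": [{"slide": [0, 0, 0.9], "turn": 0, "grip": 1}, {"slide": [0, 0, 0.4], "turn": 0, "grip": 1}, {"slide": [0, 0, 0.2], "turn": 0, "grip": 1}, {"slide": [0, 0, 0.1], "turn": 0, "grip": 1}, {"slide": [0, 0, 0], "turn": 0, "grip": 1}, {"slide": [0, 0, 0], "turn": 0, "grip": 1}]}}

```text
t: 24.38
ee_pos: [0.52, -0.0207, 0.0295]
eef_rot: [3.141, 0.0, 1.657]
contact_force: [0.3, -0.3, -1.9]
gripper_width: 0.0132
finger_force: 60.3
```

Emit:
{"op": "servo_tool", "data": {"plan": [{"slide": [0, 0, 0.1], "turn": 0, "grip": 1}, {"slide": [0, 0, 0], "turn": 0, "grip": 1}, {"slide": [0, 0, 0], "turn": 0, "grip": 1}]}}

```text
t: 24.63
ee_pos: [0.5201, -0.0207, 0.0293]
eef_rot: [3.141, 0.001, 1.657]
contact_force: [-3.4, -0.5, 12.5]
gripper_width: 0.0131
finger_force: 62.4
```

Emit:
{"op": "servo_tool", "data": {"plan": [{"slide": [0, 0, 0], "turn": 0, "grip": 4}, {"slide": [0, 0, 0], "turn": 0, "grip": 8.5}, {"slide": [0, 0, -0.1], "turn": 0, "grip": 8.5}, {"slide": [0, 0, -0.3], "turn": 0, "grip": 8.5}, {"slide": [0, 0, -0.3], "turn": 0, "grip": 8.5}, {"slide": [0, 0, 0], "turn": 0, "grip": 8.5}, {"slide": [0, 1, 0], "turn": 0, "grip": 8.5}, {"slide": [0, 1, 0], "turn": 0, "grip": 8.5}, {"slide": [0, 0.8, 0], "turn": 0, "grip": 8.5}, {"slide": [0, 0.4, 0], "turn": 0, "grip": 8.5}, {"slide": [0, 0.4, 0], "turn": 0, "grip": 8.5}, {"slide": [0, 0.4, 0], "turn": 0, "grip": 8.5}]}}

```text
t: 25.63
ee_pos: [0.5597, -0.0173, 0.0352]
eef_rot: [-3.141, 0.0, 1.657]
contact_force: [-0.2, 0.5, 0.9]
gripper_width: 0.0849
finger_force: 0.2
```

Emit:
{"op": "servo_tool", "data": {"plan": [{"slide": [0, 0.4, 0], "turn": 0, "grip": 8.5}, {"slide": [0, 0.4, 0], "turn": 0, "grip": 8.5}, {"slide": [0, 0.4, 0], "turn": 0, "grip": 8.5}, {"slide": [0, 0.4, 0], "turn": 0, "grip": 8.5}, {"slide": [0, 0.4, 0], "turn": 0, "grip": 8.5}, {"slide": [0, 0, 0], "turn": 0, "grip": 8.5}, {"slide": [0, 0, 0], "turn": 0, "grip": 8.5}, {"slide": [0, 0, -4], "turn": 0, "grip": 8.5}, {"slide": [0, 0, -4], "turn": 0, "grip": 8.5}, {"slide": [0, 0, -4], "turn": 0, "grip": 8.5}, {"slide": [0, 0, 0], "turn": 0, "grip": 8.5}, {"slide": [0, 0, 0], "turn": 0, "grip": 8.5}]}}

```text
t: 26.63
ee_pos: [0.5808, -0.0155, 0.1577]
eef_rot: [3.137, 0.001, 1.656]
contact_force: [0.4, 0.0, -0.6]
gripper_width: 0.0847
finger_force: 0.0
```

Run:
```python
from h import *
w=snap('wrist','w9'); px=w['pixels'].astype(int); m=((px.min(2)>150)&(px.max(2)-px.min(2)<45)).astype(np.uint8)
n,l,st,c=cv2.connectedComponentsWithStats(m)
for k in range(1,n):
    if st[k,4]>500:
        print(st[k],c[k].round())
        if 180<c[k][0]<400:
            rows=[(y,)+(lambda x:(x.min(),x.max(),len(x)))(np.where(l[y]==k)[0]) for y in range(st[k,1],st[k,1]+st[k,3],8)]
            print([tuple(int(v) for v in r) for r in rows])
            for r in rows[1:7]: print(r[0],atz(w,(r[1]-.5,r[0]),.014).round(4)[:2],atz(w,(r[2]+.5,r[0]),.014).round(4)[:2])
            print('tail',atz(w,(c[k][0],st[k,1]),.014))
print(manip.observe()['ee_pos'],manip.observe()['t'])
```

```text
[ 253  122   64  134 6421] [286. 178.]
[(122, 253, 315, 63), (130, 253, 316, 64), (138, 254, 316, 63), (146, 254, 316, 63), (154, 255, 316, 62), (162, 255, 316, 62), (170, 255, 316, 62), (178, 256, 316, 61), (186, 256, 316, 61), (194, 257, 316, 35), (202, 257, 316, 34), (210, 257, 316, 34), (218, 258, 316, 34), (226, 258, 316, 34), (234, 259, 316, 33), (242, 259, 316, 34), (250, 260, 316, 33)]
130 [0.5229 0.0273] [0.5789 0.0321]
138 [0.524  0.0204] [0.5795 0.0252]
146 [0.5242 0.0133] [0.5801 0.0181]
154 [0.5253 0.0062] [0.5808 0.011 ]
162 [ 0.5255 -0.0011] [0.5814 0.0037]
170 [ 0.5258 -0.0085] [ 0.5821 -0.0036]
tail [0.55167366 0.03664058 0.014     ]
[ 0.57968229 -0.01594339  0.15592541] 26.6833
```

p14 is flat too: its width measures 56 mm at z 0.014. Grasping it now.

```bash
python3 d.py .5533 .0086 .02 1.656
```

```text
now [ 0.5797 -0.0159  0.1559] 1.6564 slide [ 2.67 -2.42 13.59] turn 0.0 F [ 0.7 -0.9 -1. ] w 0.0849 ff 0.0 t 26.6833 q7 -0.44
```

Emit:
{"op": "servo_tool", "data": {"plan": [{"slide": [1.35, -1.2, 2], "turn": 0, "grip": 8.5}, {"slide": [1.35, -1.2, 3], "turn": 0, "grip": 8.5}, {"slide": [0, 0, 3.5], "turn": 0, "grip": 8.5}, {"slide": [0, 0, 3], "turn": 0, "grip": 8.5}, {"slide": [0, 0, 2], "turn": 0, "grip": 8.5}, {"slide": [0, 0, 0], "turn": 0, "grip": 8.5}, {"slide": [0, 0, 0], "turn": 0, "grip": 8.5}, {"slide": [0, 0, 0], "turn": 0, "grip": 8.5}]}}

```text
t: 27.35
ee_pos: [0.5535, 0.0095, 0.0207]
eef_rot: [-3.141, -0.0, 1.657]
contact_force: [0.8, 0.3, -0.3]
gripper_width: 0.0851
finger_force: 0.0
```

```bash
python3 d.py .5533 .0086 .004 1.656
```

```text
now [0.5535 0.0095 0.0207] 1.6571 slide [-0.09 -0.03  1.67] turn 0.001 F [ 0.8  0.3 -0.3] w 0.0851 ff 0.0 t 27.35 q7 -0.66
```

Emit:
{"op": "servo_tool", "data": {"plan": [{"slide": [0, 0, 1], "turn": 0, "grip": 8.5}, {"slide": [0, 0, 0.5], "turn": 0, "grip": 7}, {"slide": [0, 0, 0.2], "turn": 0, "grip": 5}, {"slide": [0, 0, 0], "turn": 0, "grip": 5}, {"slide": [0, 0, 0], "turn": 0, "grip": 5}, {"slide": [0, 0, 0], "turn": 0, "grip": 5}, {"slide": [0, 0, 0], "turn": 0, "grip": 5}, {"slide": [0, 0, 0], "turn": 0, "grip": 5}]}}

```text
t: 28.02
ee_pos: [0.5533, 0.0091, 0.0035]
eef_rot: [-3.141, 0.0, 1.657]
contact_force: [-1.5, -1.2, 2.8]
gripper_width: 0.0538
finger_force: 63.8
```

Emit:
{"op": "servo_tool", "data": {"plan": [{"slide": [0, 0, -1], "turn": 0, "grip": 5}, {"slide": [0, 0, -3], "turn": 0, "grip": 5}, {"slide": [0, 0, -3], "turn": 0, "grip": 5}, {"slide": [0, 0, -2], "turn": -0.005, "grip": 5}, {"slide": [-2.3, -2.5, 0], "turn": 0, "grip": 5}, {"slide": [-2.3, -2.5, 0], "turn": 0, "grip": 5}, {"slide": [-2.3, -2.5, 0], "turn": 0, "grip": 5}, {"slide": [-2.3, -2.5, 0], "turn": 0, "grip": 5}, {"slide": [0, 0, 0], "turn": 0, "grip": 5}, {"slide": [0, 0, 0], "turn": 0, "grip": 5}, {"slide": [0, 0, 0], "turn": 0, "grip": 5}]}}

```text
t: 28.93
ee_pos: [0.4631, -0.0912, 0.0939]
eef_rot: [3.14, -0.0, 1.661]
contact_force: [0.3, 0.2, -2.4]
gripper_width: 0.0541
finger_force: 64.5
```

```bash
python3 d.py .4597 -.0981 .0675 1.6616
```

```text
now [ 0.4631 -0.0912  0.0939] 1.6614 slide [-0.65 -0.4   2.64] turn -0.0 F [ 0.3  0.2 -2.4] w 0.0541 ff 64.5 t 28.9333 q7 -0.42
```

Emit:
{"op": "servo_tool", "data": {"plan": [{"slide": [-0.6, -0.4, 1], "turn": 0, "grip": 5}, {"slide": [-0.7, 0, 1], "turn": 0, "grip": 5}, {"slide": [-0.8, 0, 0.5], "turn": 0, "grip": 5}, {"slide": [0, 0, 0.2], "turn": 0, "grip": 5}, {"slide": [0, 0, 0], "turn": 0, "grip": 5}, {"slide": [0, 0, 0], "turn": 0, "grip": 5}]}}

```text
t: 29.43
ee_pos: [0.4605, -0.1122, 0.0663]
eef_rot: [3.142, -0.001, 1.662]
contact_force: [-0.3, -0.3, -2.6]
gripper_width: 0.0538
finger_force: 64.5
```

Emit:
{"op": "servo_tool", "data": {"plan": [{"slide": [0, 0, 0.1], "turn": 0, "grip": 5}, {"slide": [0, 0, 0], "turn": 0, "grip": 5}, {"slide": [0, 0, 0], "turn": 0, "grip": 5}]}}

```text
t: 29.68
ee_pos: [0.4604, -0.1124, 0.0656]
eef_rot: [3.141, -0.0, 1.662]
contact_force: [1.1, 0.6, -2.0]
gripper_width: 0.0536
finger_force: 64.6
```

Emit:
{"op": "servo_tool", "data": {"plan": [{"slide": [0, 0, 0.07], "turn": 0, "grip": 5}, {"slide": [0, 0, 0], "turn": 0, "grip": 5}, {"slide": [0, 0, 0], "turn": 0, "grip": 5}]}}

```text
t: 29.93
ee_pos: [0.4604, -0.1125, 0.0648]
eef_rot: [3.141, -0.0, 1.662]
contact_force: [0.5, 1.4, -0.6]
gripper_width: 0.0535
finger_force: 64.8
```

Emit:
{"op": "servo_tool", "data": {"plan": [{"slide": [0, 0, -0.05], "turn": 0, "grip": 5}, {"slide": [-0.6, 0, 0], "turn": 0, "grip": 5}, {"slide": [-0.6, 0, 0], "turn": 0, "grip": 5}, {"slide": [-0.6, 0, 0], "turn": 0, "grip": 5}, {"slide": [-0.6, 0, 0], "turn": 0, "grip": 5}, {"slide": [0, 0, 0], "turn": 0, "grip": 5}]}}

```text
t: 30.43
ee_pos: [0.4623, -0.1385, 0.065]
eef_rot: [-3.141, 0.001, 1.66]
contact_force: [-0.4, -1.2, 0.0]
gripper_width: 0.054
finger_force: 64.7
```

Emit:
{"op": "servo_tool", "data": {"plan": [{"slide": [-0.6, 0, 0], "turn": 0, "grip": 5}, {"slide": [-0.6, 0, 0], "turn": 0, "grip": 5}, {"slide": [-0.6, 0, 0], "turn": 0, "grip": 5}, {"slide": [0, 0, 0], "turn": 0, "grip": 5}]}}

```text
t: 30.77
ee_pos: [0.4641, -0.156, 0.0651]
eef_rot: [3.141, 0.001, 1.66]
contact_force: [1.4, -1.3, -0.4]
gripper_width: 0.0538
finger_force: 64.8
```

Emit:
{"op": "servo_tool", "data": {"plan": [{"slide": [-0.6, 0, 0], "turn": 0, "grip": 5}, {"slide": [-0.6, 0, 0], "turn": 0, "grip": 5}, {"slide": [-0.6, 0, 0], "turn": 0, "grip": 5}, {"slide": [-0.6, 0, 0], "turn": 0, "grip": 5}, {"slide": [0, 0, 0], "turn": 0, "grip": 5}]}}

```text
t: 31.18
ee_pos: [0.4665, -0.1797, 0.0653]
eef_rot: [3.141, 0.0, 1.661]
contact_force: [1.2, 0.4, 2.3]
gripper_width: 0.0539
finger_force: 65.1
```

Emit:
{"op": "servo_tool", "data": {"plan": [{"slide": [-0.6, 0, 0], "turn": 0, "grip": 5}, {"slide": [-0.6, 0, 0], "turn": 0, "grip": 5}, {"slide": [-0.6, 0, 0], "turn": 0, "grip": 5}, {"slide": [-0.5, 0, 0], "turn": 0, "grip": 5}, {"slide": [0, 0, 0], "turn": 0, "grip": 5}]}}

```text
t: 31.6
ee_pos: [0.4687, -0.2022, 0.0654]
eef_rot: [3.141, 0.0, 1.661]
contact_force: [0.3, 1.8, 6.7]
gripper_width: 0.0541
finger_force: 65.5
```

Emit:
{"op": "servo_tool", "data": {"plan": [{"slide": [0, 0, -0.05], "turn": 0, "grip": 6.5}, {"slide": [0, 0, 0], "turn": 0, "grip": 8.5}, {"slide": [0, 0, 0], "turn": 0, "grip": 8.5}, {"slide": [0, 0, 0], "turn": 0, "grip": 8.5}, {"slide": [0, 0, -3], "turn": 0, "grip": 8.5}, {"slide": [0, 0, -3], "turn": 0, "grip": 8.5}, {"slide": [2.8, 0, 0], "turn": 0, "grip": 4}, {"slide": [2.8, 0, 0], "turn": 0, "grip": 0}, {"slide": [0, 0, 0], "turn": 0, "grip": 0}, {"slide": [0, 0, 0], "turn": 0, "grip": 0}, {"slide": [0, 0, 0], "turn": 0, "grip": 0}, {"slide": [0, 0, 0], "turn": 0, "grip": 0}]}}

```text
t: 32.6
ee_pos: [0.463, -0.1465, 0.1253]
eef_rot: [-3.141, 0.0, 1.661]
contact_force: [0.7, -0.2, -1.2]
gripper_width: 0.0117
finger_force: 0.0
```

Emit:
{"op": "servo_tool", "data": {"plan": [{"slide": [0, 0, 0], "turn": 0, "grip": 0}, {"slide": [0, 0, 2.5], "turn": 0, "grip": 0}, {"slide": [0, 0, 2.3], "turn": 0, "grip": 0}, {"slide": [0, 0, 1], "turn": 0, "grip": 0}, {"slide": [0, 0, 0], "turn": 0, "grip": 0}, {"slide": [-0.6, 0, 0], "turn": 0, "grip": 0}, {"slide": [-0.5, 0, 0], "turn": 0, "grip": 0}, {"slide": [-0.4, 0, 0], "turn": 0, "grip": 0}, {"slide": [-0.3, 0, 0], "turn": 0, "grip": 0}, {"slide": [-0.2, 0, 0], "turn": 0, "grip": 0}, {"slide": [0, 0, 0], "turn": 0, "grip": 0}]}}

```text
t: 33.52
ee_pos: [0.4653, -0.166, 0.0681]
eef_rot: [3.141, 0.0, 1.661]
contact_force: [-0.3, -0.4, 0.2]
gripper_width: 0.0002
finger_force: 0.0
```

Emit:
{"op": "servo_tool", "data": {"plan": [{"slide": [-0.2, 0, 0], "turn": 0, "grip": 0}, {"slide": [-0.2, 0, 0], "turn": 0, "grip": 0}, {"slide": [0, 0, 0], "turn": 0, "grip": 0}]}}

```text
t: 33.77
ee_pos: [0.4655, -0.1697, 0.0677]
eef_rot: [3.141, 0.0, 1.662]
contact_force: [1.1, 1.9, 1.6]
gripper_width: 0.0004
finger_force: 0.8
```

Contact made. Pushing home; p26 stopped at y ≈ -0.1762.

Emit:
{"op": "servo_tool", "data": {"plan": [{"slide": [-0.2, 0, 0], "turn": 0, "grip": 0}, {"slide": [-0.2, 0, 0], "turn": 0, "grip": 0}, {"slide": [0, 0, 0], "turn": 0, "grip": 0}]}}

```text
t: 34.02
ee_pos: [0.4657, -0.1738, 0.0676]
eef_rot: [-3.142, 0.0, 1.662]
contact_force: [-0.2, 1.9, 1.2]
gripper_width: -0.0
finger_force: 0.8
```

Emit:
{"op": "servo_tool", "data": {"plan": [{"slide": [-0.1, 0, 0], "turn": 0, "grip": 0}, {"slide": [-0.1, 0, 0], "turn": 0, "grip": 0}, {"slide": [-0.1, 0, 0], "turn": 0, "grip": 0}, {"slide": [0, 0, 0], "turn": 0, "grip": 0}]}}

```text
t: 34.35
ee_pos: [0.4659, -0.1762, 0.0676]
eef_rot: [-3.141, -0.001, 1.662]
contact_force: [-0.1, 4.0, 2.6]
gripper_width: -0.0003
finger_force: 2.2
```

Emit:
{"op": "servo_tool", "data": {"plan": [{"slide": [-0.1, 0, 0], "turn": 0, "grip": 0}, {"slide": [0, 0, 0], "turn": 0, "grip": 0}]}}

```text
t: 34.52
ee_pos: [0.4659, -0.1763, 0.0675]
eef_rot: [-3.141, -0.002, 1.663]
contact_force: [-1.5, 8.5, 4.9]
gripper_width: 0.0002
finger_force: 4.0
```

Both stop at the same place. I'll re-nudge p26 as well, in case it shifted, then retreat and look.

Emit:
{"op": "servo_tool", "data": {"plan": [{"slide": [-0.05, 0, 0], "turn": 0, "grip": 0}, {"slide": [0.8, 0, 0], "turn": 0, "grip": 0}, {"slide": [0.2, 0, 1.2], "turn": 0, "grip": 0}, {"slide": [0, 0, 1], "turn": 0, "grip": 0}, {"slide": [-0.4, 0, 0], "turn": 0, "grip": 0}, {"slide": [-0.4, 0, 0], "turn": 0, "grip": 0}, {"slide": [-0.2, 0, 0], "turn": 0, "grip": 0}, {"slide": [0, 0, 0], "turn": 0, "grip": 0}]}}

```text
t: 35.18
ee_pos: [0.4656, -0.1762, 0.0453]
eef_rot: [-3.141, -0.003, 1.663]
contact_force: [-1.3, 10.0, -3.5]
gripper_width: 0.0
finger_force: 5.1
```

Emit:
{"op": "servo_tool", "data": {"plan": [{"slide": [0.6, 0, 0], "turn": 0, "grip": 0}, {"slide": [2, 0, 0], "turn": 0, "grip": 0}, {"slide": [2, 0, -3], "turn": 0, "grip": 0}, {"slide": [3, 0, -3], "turn": 0, "grip": 0}, {"slide": [3, 0, -3], "turn": 0, "grip": 0}, {"slide": [3, 0, -3], "turn": 0, "grip": 0}, {"slide": [0, 0, 0], "turn": 0, "grip": 0}, {"slide": [0, 0, 0], "turn": 0, "grip": 0}]}}

```text
t: 35.85
ee_pos: [0.4551, -0.0433, 0.1659]
eef_rot: [3.138, 0.002, 1.664]
contact_force: [0.2, -0.9, -0.1]
gripper_width: -0.0003
finger_force: 0.0
```

Run:
```python
from h import *
snap('top','t9');snap('side','s9');snap('wrist','w10')
a=cv2.imread('pics/t9.png');b=cv2.imread('pics/s9.png');w=cv2.imread('pics/w10.png')
r=lambda i,W,H:cv2.resize(i,(W,H),interpolation=cv2.INTER_CUBIC)
cv2.imwrite('pics/f.png',np.vstack([np.hstack([r(a[100:300,170:510],400,300),r(b[255:355,280:450],400,300)]),np.hstack([r(b[150:300,200:470],400,300),r(w[:,:],400,300)])]))
```

```text
(no output)
```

View pics/f.png

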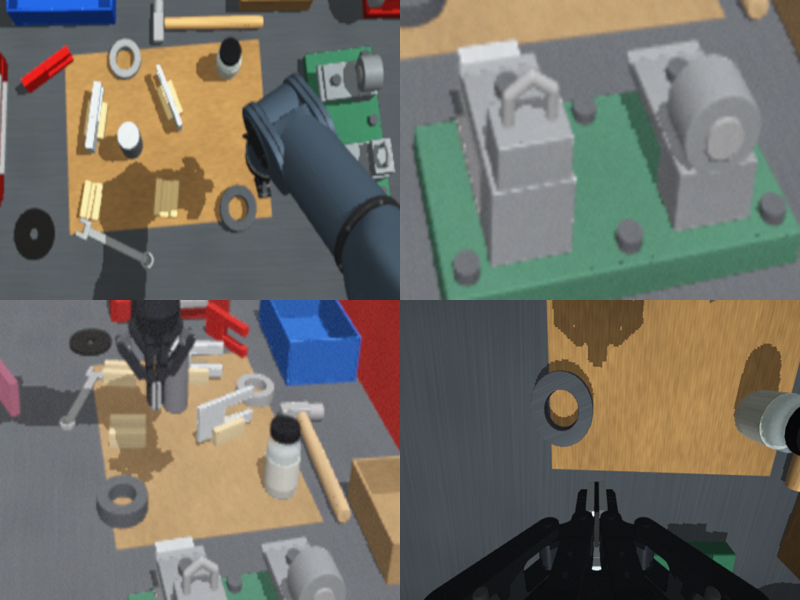

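The packers' tails show at the square foot's mouth (upper-right panel, about (490,50)). p10 and p18 are still in their holders and the bystanders have not moved.

```bash
python3 -c "
from workcell import manip
print(manip.finish_job())"
```

```text
the job is handed in; nothing more can be done
None
```

I slid the 26 mm packer and then the 14 mm packer into the square foot's 42 mm gap, flat, one on the other and slot first. Both were pushed until they stopped at the rear wall, and I handed the job in at about 36 s; the other two packers are still in their holders and nothing else looked disturbed.

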